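# Refit the retaining ring on a spice carousel

### The arm

A 7-joint arm with a two-finger parallel gripper is mounted at the origin on the work surface. World frame = base frame: x ahead of the robot, y to its left, z up, the work surface at z = 0. Lengths are in m, angles in rad, forces in N, time in s.
With the tool pointing down it reaches from about 0.425 to 0.975 m from the base axis. Payload 16.7 kg.
Tool frame: the origin (TCP) lies on the centre line of the jaws, within the pads' length; the fingertips stand 8 mm ahead of it and the grasp point (between the pads) lies 11 mm behind it (arm.tips_ahead is the distance from the TCP to the fingertips, in m); z points along the fingers, y is the line along which they close (so a half turn about z gives the same grasp; the last joint's range is limited). The gripper opens to 85 mm and grips with 20 to 120 N. Pads are 22 mm wide; open, the fingers measure 114 mm over their backs; the gripper's body (76 mm by 85 mm) begins 54 mm behind the grasp point. The pads swing forward as they close: fully open they stand 13 mm farther back than shut.
Start: joints at [-1.282, 0.426, 0.074, 1.606, -0.034, 1.111, -0.067], TCP at [0.287, 0.611, 0.239] pointing down, gripper open.
Joint ranges: [-2.85, 2.85], [-0.5, 2.14], [-1.23, 1.37], [0.21, 2.46], [-1.02, 4.16], [0.16, 2.05], [-2.73, 2.73]. Speed limits (rad/s): [1.89, 1.89, 2.39, 2.39, 3.01, 3.01, 3.01].

### API

Orientations are given as a unit quaternion [w, x, y, z].
In Python, from plant import arm, command_gripper, readout, grab_frame, camera_params, ticket gives the robot as it stands. The module is installed in compiled form; this text tells all that it offers. Calls block until the motion is done:
- arm.goto(position, orientation): joint-space move of the TCP to a pose.
- arm.line_to(position, ori=None, vel=0.15, max_force=None): straight line of the TCP; ori=None keeps the orientation; vel is the mean speed in m/s. With max_force (N) it stops when the force on the tool has changed by that much, and returns True; else False.
- arm.movej(angles): joint-space move.
- command_gripper(opening, f_grip=None): finger opening in m; f_grip is the grip in N (None keeps the last); returns when the fingers have stopped.
- arm.pause(seconds).
- arm.ik(position, orientation): joint angles nearest the present ones, or None.
- readout.state(): the state.
- grab_frame(name): name is "side" or "top" or "wrist"; returns (picture, depth): 420x560x3 uint8, blue, green, red; 420x560 float32, m along the optical axis (not along the pixel's ray), 0 where there is no reading.
- camera_params(name): a dict with "fx", "fy", "cx", "cy" (pixels), "pose" (4x4, takes a point from camera to world coordinates); the wrist camera has in their place "T_tool_cam" (4x4, takes a point from camera to tool coordinates, whose origin is the TCP and whose axes are the flange's). Camera axes: x right, y up, looking along -z (the intrinsics and any distortion apply to the point x, -y, -z); pixel columns grow to the right and rows downward; lengths in m; the calibration is good to about 2 mm. The wrist camera is an equidistant fisheye: a pixel r from the principal point sees the ray r / f radians off the axis. A picture is of the moment at which its call begins: read the wrist's pose just before it. camera_params takes no time and is no camera call.
A pose or a line that the arm cannot do raises arm.MotionError and nothing moves.
- ticket.sign_off(): hands the job in; it is judged then, once.
The state is a dict: "time_s": time; "qpos": joint angles; "dq": joint speeds; "joint_efforts": joint torques, N m; "tcp_pos": TCP position; "ee_rot": TCP orientation; "contact_force": force on the tool from outside, world axes, zero at the start; "ft_torque": the same for the moment, N m; "gripper_width": finger opening in m; "grasp_force": force on a finger pad.
Only numpy, scipy, OpenCV 4.12 (cv2) and the standard library are available. Lean on these libraries where they do the work, as an engineer would, in place of code of your own. Each camera call takes 0.05 s, during which the arm holds its last target. There are 200 camera calls.

### The job

The washed tray is back on the post of the spice carousel; now lock it on with its retaining ring. Take up the ring pliers, whose bent tips already stand in the eyes of the ring, squeeze the handles to spread the ring, carry it over the post and, keeping the pliers level, slide it gently down by feel until it rests on the tray's hub, then let it close fully into the groove there, lying flat. Finally draw the tips up out of the eyes and lay the pliers down flat on the worktop clear of the carousel, handling the ring only with the pliers, forcing nothing, and leaving the other things where they stand.

Things in the scene. Friction and masses are not known exactly. Their poses are not given: they have to be found in the camera images.
- pliers: Hinged external-ring pliers, 190 mm long, 180 g, lying flat: steel jaws, two black dipped handles, balanced about 50 mm behind the pivot. Squeezing the handles spreads the tips. Origin under the pivot, level with the handles' underside; +x points to the tips, z up; the frame stays midway between the halves.
- pliers_grip (a point): Point midway between the handles, 48 mm behind the pivot, 9 mm above their underside: squeeze here from above. Handles 12 mm wide, 18 mm tall, sprung apart: outer faces about 60 mm apart at rest (9 N a side), splayed backwards by 9 degrees; 42 mm and parallel at the built-in stop, reached with about 21 N a side with the ring on. A firm grip at the stop keeps the pliers level.
- pliers_tips (a point): Point midway between the two bent-down tips, 62 mm ahead of the pivot, level with their ends. Each tip is a pin 4 mm thick and 5 mm long, leaning a little outwards to hold the ring, under a flat foot 12 x 9 mm. Pins 35 mm apart at rest, 54 mm at the stop, going back 3.5 mm towards the pivot as they spread.
- ring: Dark steel retaining ring, 44 g, 5 mm thick, 36 mm inside and 50 mm outside at rest, open towards its own -x (the pliers), where two lugs have oblong eyes 11 mm long (x) and 7 mm wide, centred 24 mm from the ring's centre along -x and 17.5 mm to either side. Origin: centre of its underside at rest; +x points to its closed back, z up.
- ring_left (a joint): Opening of each arm of the ring (both alike), rad: 0 closed, about 0.18 with the pliers at the stop; passes the post from about 0.16, with the post's axis about 3 mm from the ring's origin towards the gap (-x). Closing on the post, the ring's origin moves to the post's axis and the lugs come back towards the pliers: ease the pliers back 3 to 4 mm meanwhile.
- pliers_left (a joint): Turn of each half of the pliers (both alike), rad: 0.16 squeezed to the stop, about -0.015 let go in the closed ring. Between -0.015 and 0.015 with the ring closed the pins stand free in the eyes and the handles, still sprung against the fingers, can be lifted.
- carousel: Spice carousel: black foot, aluminium tray 190 mm across that turns, and in its middle a hub 62 mm across whose top is 35 mm above the tray's rim. The steel post, 40 mm thick, stands 22 mm out of the hub, its top 3 mm chamfered to 34 mm; the 7 mm tall, 35 mm thick groove lies right on the hub. The post adjusts in height: hub top 74 to 94 mm up, not measured. Origin: on the worktop under the post.
- canister: Bystander: lidded copper-coloured canister, 104 mm across, 142 mm tall. Origin: centre of its foot.
- cruet: Bystander: glass cruet with stopper, 68 mm across, 156 mm tall. Origin: centre of its foot.
- bowl: Bystander: white bowl with blue flowers, 136 mm across, 55 mm tall. Origin: centre of its foot.
- dipper: Bystander: wooden honey dipper, 155 mm long, lying flat. Origin: under its middle.
- snapbox: Bystander: closed snap-top plastic box, 118 x 158 mm, 67 mm tall. Origin: centre of its foot.
- jar_a: Bystander: spice jar, 47 mm across, 78 mm tall. Origin: centre of its foot.
- jar_b: Bystander: spice jar, 47 mm across, 78 mm tall. Origin: centre of its foot.
- jar_c: Bystander: spice jar, 47 mm across, 78 mm tall. Origin: centre of its foot.
There are look-alikes about, which are no part of the job. What is meant by the pliers is not blue, and is the smaller of those in its own colour.

How it is judged:
On the way, in this order (a step that is already met when the one before it is completed fails the run):
1. the ring is spread on the pliers and lifted off the worktop (value of joint ring_left above 0.1 rad and height (world z) of ring above 0.03 m), for 0.2 s.
2. the ring has closed in the groove on top of the hub, lying flat (z of ring in the frame of carousel between 0.0725 and 0.0955 m and horizontal distance between ring and carousel below 0.003 m and angle between ring's own z axis and vertical below 0.06 rad and value of joint ring_left below 0.04 rad), for 0.2 s.
At the end, for the whole second after the job is handed in: The ring is closed in the post's groove above the hub (arms within 0.04 rad of rest, centre within 3 mm of the post's axis, flat within 0.06 rad, underside 72.5 to 95.5 mm above the worktop), and the pliers lie flat and still on the worktop, pivot over 120 mm from the post (all of step 2 and height (world z) of pliers below 0.01 m and angle between pliers's own z axis and vertical below 0.12 rad and horizontal distance between pliers and carousel above 0.12 m and linear speed of each of pliers, ring below 0.02 m/s); the robot touches nothing.
It fails at once if the ring is pressed, dragged or pulled against the carousel with more than 10 N (contact force between ring and carousel above 10 N).
It fails at once if the pliers or the fingers press on the carousel with more than 15 N (contact force between any of pliers, the fingers and carousel above 15 N).
It fails at once if the pliers are tipped by more than 0.07 rad while they hold the ring spread (angle between pliers's own z axis and vertical above 0.07 rad and value of joint ring_left above 0.1 rad).
It fails at once if the fingers touch the ring (contact force between the fingers and ring above 1 N).
It fails at once if a bystander is moved by more than 20 mm (distance of any of canister, cruet, bowl, dipper, snapbox, jar_a, jar_b, jar_c from where it was at the start of the episode above 0.02 m).
It also fails if it takes over 61 s, if anything falls off the work surface, if the arm or the gripper's body presses on something with over 40 N, if the wrist force passes 120 N, or if a joint passes its speed limit or range.

## Working session

There is one attempt and no reset: what is moved stays moved. The work goes in short steps, each a Python script; the robot and the scene stay as the last script left them, time stands still between calls to the robot, and variables do not carry over. Pictures are saved under pics/ and viewed, at most 12 in all, crops included, and the job is handed in when it is done.

```bash
mkdir -p pics
python3 - <<'E'
from plant import arm, command_gripper, readout, grab_frame, camera_params, ticket
import cv2,numpy as np
for n in ("top","side"):
    im,d=grab_frame(n); cv2.imwrite(f"pics/{n}0.png",im); np.save(f"pics/{n}0.npy",d); np.save(f"pics/{n}0i.npy",im)
    p=camera_params(n); print(n,{k:np.round(v,4).tolist() if hasattr(v,'__len__') else v for k,v in p.items()})
print(camera_params("wrist"))
print(readout.state())
E
```

```text
top {'fx': 529.7648439200649, 'fy': 529.7648439200649, 'cx': 287.4112694973574, 'cy': 206.2720673524654, 'pose': [[0.0289, 0.9897, -0.1404, 0.3683], [-0.9996, 0.0277, -0.0104, -0.0968], [-0.0064, 0.1406, 0.99, 1.3876], [0.0, 0.0, 0.0, 1.0]]}
side {'fx': 526.8631472995584, 'fy': 526.8631472995584, 'cx': 273.45890862714884, 'cy': 210.52531226807858, 'pose': [[0.6461, 0.4679, -0.603, -0.3079], [-0.7632, 0.3859, -0.5183, -0.8307], [-0.0098, 0.7951, 0.6064, 0.9286], [0.0, 0.0, 0.0, 1.0]]}
{'fx': 325.19226210127806, 'fy': 325.19226210127806, 'cx': 278.5255239180151, 'cy': 217.45602510940265, 'T_tool_cam': array([[ 2.12217698e-04,  9.48834507e-01,  3.15773705e-01,
         8.06574694e-02],
       [ 9.99999137e-01,  2.08072805e-04, -1.29727132e-03,
        -5.47440284e-04],
       [-1.29659972e-03,  3.15773708e-01, -9.48833644e-01,
        -1.35012189e-01],
       [ 0.00000000e+00,  0.00000000e+00,  0.00000000e+00,
         1.00000000e+00]])}
{'time_s': 0.1, 'qpos': array([-1.28148889,  0.42668275,  0.07385164,  1.60653618, -0.03410959,
        1.11080742, -0.0671315 ]), 'dq': array([-0.00018093, -0.00076477,  0.00148612, -0.001178  , -0.00041308,
       -0.00028794, -0.00147235]), 'joint_efforts': array([ 6.43438150e-03, -9.51533604e+01,  3.77060831e+00, -4.64408863e+01,
        1.96496886e-02,  6.44963176e-03,  2.49184063e-05]), 'tcp_pos': array([0.28664758, 0.61071541, 0.23867472]), 'ee_rot': array([-9.12957304e-05,  2.17679822e-01,  9.76020056e-01, -5.80082336e-04]), 'contact_force': array([-0.268353  , -0.26081068, -0.18119277]), 'ft_torque': array([-0.02744859,  0.00079009, -0.016282  ]), 'grasp_force': 0.0, 'gripper_width': 0.08551054138496687}
```

View pics/top0.png

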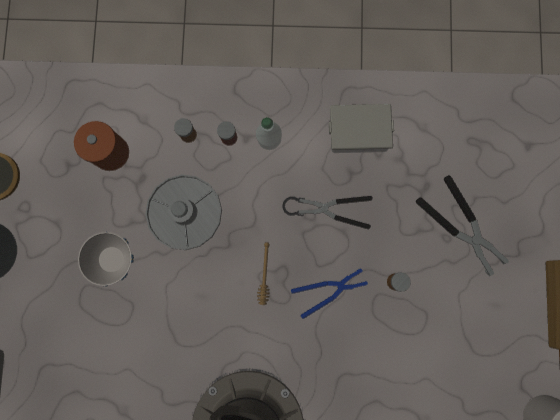

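View pics/side0.png

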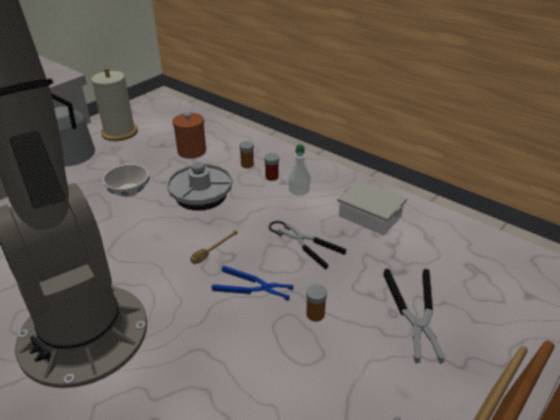

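Top view: grey pliers with black handles, pivot near (322,208), with the ring at (291,206); post at (181,210). The blue pair at (330,293) and the larger black-handled pair at (470,235) are decoys. The side view agrees: ring (278,229), post (199,172).

```bash
cat > h.py <<'E'
from plant import arm, command_gripper, readout, grab_frame, camera_params, ticket
import cv2,numpy as np
from scipy.spatial.transform import Rotation as R
def ray(name,uv,T=None):
    p=camera_params(name); uv=np.atleast_2d(uv).astype(float)
    a=(uv[:,0]-p["cx"])/p["fx"]; b=(uv[:,1]-p["cy"])/p["fy"]
    if name=="wrist":
        r=np.hypot(a,b)+1e-12; d=np.c_[np.sin(r)*a/r,-np.sin(r)*b/r,-np.cos(r)]; M=T@p["T_tool_cam"]
    else: d=np.c_[a,-b,-np.ones(len(a))]; M=p["pose"]
    return M[:3,3],d@M[:3,:3].T
def plane(name,uv,z,T=None):
    o,d=ray(name,uv,T); return o+d*((z-o[2])/d[:,2])[:,None]
def proj(name,P,T=None):
    p=camera_params(name); M=p["pose"] if name!="wrist" else T@p["T_tool_cam"]
    q=(np.atleast_2d(P)-M[:3,3])@M[:3,:3]; x,y,z=q[:,0],-q[:,1],-q[:,2]
    if name=="wrist":
        h=np.hypot(x,y)+1e-12; t=np.arctan2(h,z); x,y=t*x/h,t*y/h
    else: x,y=x/z,y/z
    return np.c_[p["cx"]+p["fx"]*x,p["cy"]+p["fy"]*y]
def tool():
    s=readout.state(); w=s["ee_rot"]; T=np.eye(4)
    T[:3,:3]=R.from_quat([w[1],w[2],w[3],w[0]]).as_matrix(); T[:3,3]=s["tcp_pos"]; return T
def down(yaw): # tool z down, tool x along yaw
    c,s=np.cos(yaw),np.sin(yaw)
    q=R.from_matrix(np.array([[c,s,0],[s,-c,0],[0,0,-1]])).as_quat(); return np.array([q[3],q[0],q[1],q[2]])
E
python3 - <<'E'
from h import *
im=np.load("pics/top0i.npy"); d=np.load("pics/top0.npy"); g=im.max(2)
m=np.zeros_like(g); m[175:240,275:380]=(g[175:240,275:380]<60)
n,l,st,c=cv2.connectedComponentsWithStats(m)
for i in range(1,n):
    if st[i,4]>15:
        w=plane("top",c[i],.01)[0]; pts=np.argwhere(l==i)[:,::-1]; W=plane("top",pts,.015)[:,:2]
        u,s,v=np.linalg.svd(W-W.mean(0)); t=(W-W.mean(0))@v[0]; print(c[i],st[i,4],w,v[0],np.ptp(t))
o,dd=ray("top",[[183,209]]); 
def xyz(u,v):
    o,r=ray("top",[[u,v]]); return (o+r*d[v,u])[0]
print("post",[xyz(u,v).round(3) for u,v in((176,208),(180,210),(186,212),(160,212),(205,225))])
print("tips",arm.tips_ahead)
for u,v in ((301,206),(322,208)): print(xyz(u,v).round(3))
E
```

```text
[290.10869565 205.47826087] 92 [ 0.56591166 -0.08940975  0.01      ] [-0.99130676  0.13157096] 0.0472963704786977
[353.625      199.38068182] 176 [ 0.58677015 -0.25588587  0.01      ] [ 0.12979523 -0.99154082] 0.0930342267354071
[352.05113636 221.82954545] 176 [ 0.52728173 -0.2524491   0.01      ] [-0.2460079  -0.96926782] 0.09618843355846238
post [array([0.538, 0.189, 0.107]), array([0.533, 0.177, 0.113]), array([ 0.368, -0.097,  1.388]), array([0.535, 0.243, 0.042]), array([0.505, 0.126, 0.042])]
tips 0.008
[ 0.567 -0.118 -0.001]
[ 0.561 -0.173  0.012]
```

Run:
```python
from h import *
yaw=np.radians(86.8); q=down(yaw)
f=np.array([np.cos(yaw),np.sin(yaw),0]); post=np.array([.535,.181,0])
def shot(n):
    T=tool(); im,d=grab_frame("wrist"); cv2.imwrite(f"pics/{n}.png",im); np.savez(f"pics/{n}.npz",im=im,d=d,T=T)
for i,(p,z) in enumerate(((post-f*.09,.27),(np.array([.557,-.224,0]),.2))):
    p=p+[0,0,z]; print(arm.ik(p,q))
    try: arm.goto(p,q)
    except arm.MotionError as e: print(e); continue
    arm.pause(.3); shot(f"w{i}")
print(readout.state()["time_s"],tool()[:3,3], arm.tips_ahead)
ims=[np.load(f"pics/w{i}.npz")["im"] for i in (0,1)]
cv2.imwrite("pics/w01.png",cv2.resize(np.vstack(ims),(400,600)) if 0 else np.hstack([cv2.resize(a,(400,300)) for a in ims]))
```

```text
[-0.82641223  0.1897919   0.61928044  1.9056503  -0.12421756  1.08397537
 -0.21317534]
[-0.2984067   0.42619349  0.75005132  1.85015649 -0.3419141   0.99819557
  0.53976863]
4.1 [ 0.55722865 -0.22340724  0.20011604] 0.008
```

View pics/w01.png

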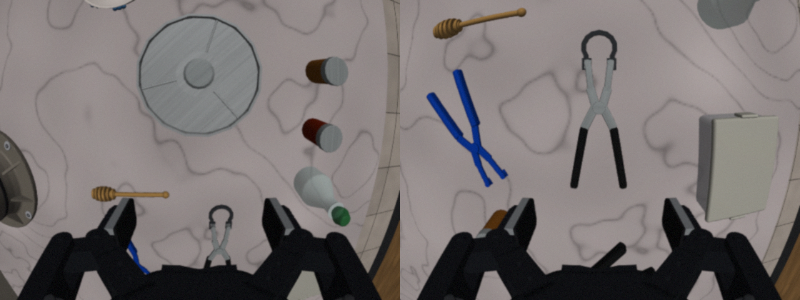

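Left, the carousel from above: hub and post at about full-res (280,100). Right, the pliers: ring at (280,63), handles ending at (242,260) and (311,260). Next I measure both.

Run:
```python
from h import *
D=np.load("pics/w1.npz"); im,T=D["im"],D["T"]; g=im.max(2)
m=np.zeros_like(g); m[20:275,220:330]=g[20:275,220:330]<62
n,l,st,c=cv2.connectedComponentsWithStats(m); hs=[]
for i in range(1,n):
    if st[i,4]>60:
        pts=np.argwhere(l==i)[:,::-1]; W=plane("wrist",pts,.014,T)[:,:2]
        v=np.linalg.svd(W-W.mean(0),full_matrices=False)[2][0]; v=v*np.sign(-v[1]); print(c[i],st[i],W.mean(0),v,np.ptp(W@v))
        if c[i][1]>150: hs.append((W.mean(0),v))
        else:
            W=plane("wrist",pts,.005,T)[:,:2]; print("ring",W.min(0),W.max(0))
            cn=max(cv2.findContours((l==i).astype(np.uint8),0,1)[0],key=len)[:,0]
            up=cn[cn[:,1]<c[i][1]]; w=plane("wrist",up,.005,T)[:,:2]
            A=np.c_[2*w,np.ones(len(w))]; s=np.linalg.lstsq(A,(w**2).sum(1),rcond=None)[0]; print("outer fit",s[:2],np.sqrt(s[2]+s[:2]@s[:2]))
b=-(hs[0][1]+hs[1][1]); print("yaw",np.degrees(np.arctan2(b[1],b[0])),"mid",(hs[0][0]+hs[1][0])/2,"sep",hs[0][0]-hs[1][0])
D=np.load("pics/w0.npz"); im,T,d=D["im"],D["T"],D["d"]
# depth cloud in world
v,u=np.mgrid[40:190,180:380]; uv=np.c_[u.ravel(),v.ravel()]
o,r=ray("wrist",uv,T); dep=d[v,u].ravel()
p=camera_params("wrist"); M=T@p["T_tool_cam"]; k=dep/(r@-M[:3,2]); P=o+r*k[:,None]; P=P[dep>0]; uv=uv[dep>0]
near=np.hypot(P[:,0]-.535,P[:,1]-.181)<.11
h,e=np.histogram(P[near,2],np.arange(0,.13,.002)); print([(round(a,3),int(b)) for a,b in zip(e,h) if b>20])
s=P[:,2]>.094; print("top",P[s].mean(0),P[s].min(0),P[s].max(0),s.sum())
cv2.imwrite("pics/crop.png",np.hstack([cv2.resize(im[50:160,215:345],(520,440),interpolation=2)]))
```

```text
[278.52334944  62.38969404] [254  43  49  55 621] [ 0.56496885 -0.09192406] [ 0.99571282 -0.09249859] 0.04643827155957925
ring [ 0.540459   -0.12624955] [ 0.58847782 -0.07011761]
outer fit [ 0.56487335 -0.0917698 ] 0.020282850362242578
[250.00800915 219.89359268] [239 178  24  85 874] [ 0.52625026 -0.25089326] [-0.24651738 -0.96913837] 0.09527045672827401
[305.39588101 220.18306636] [294 179  23  85 874] [ 0.58444602 -0.25439643] [ 0.12930973 -0.99160425] 0.09516256769003273
yaw 86.57909127650127 mid [ 0.55534814 -0.25264484] sep [-0.05819576  0.00350317]
[(np.float64(0.0), 132), (np.float64(0.038), 77), (np.float64(0.04), 6772), (np.float64(0.042), 9219), (np.float64(0.044), 360), (np.float64(0.046), 170), (np.float64(0.048), 197), (np.float64(0.05), 352), (np.float64(0.052), 971), (np.float64(0.054), 825), (np.float64(0.086), 113), (np.float64(0.088), 1373), (np.float64(0.09), 248), (np.float64(0.106), 30), (np.float64(0.108), 275), (np.float64(0.11), 1019), (np.float64(0.112), 152)]
top [0.53501803 0.18140783 0.11075398] [0.51581701 0.16202921 0.10640561] [0.55458343 0.20069121 0.11324466] 1476
```

View pics/crop.png

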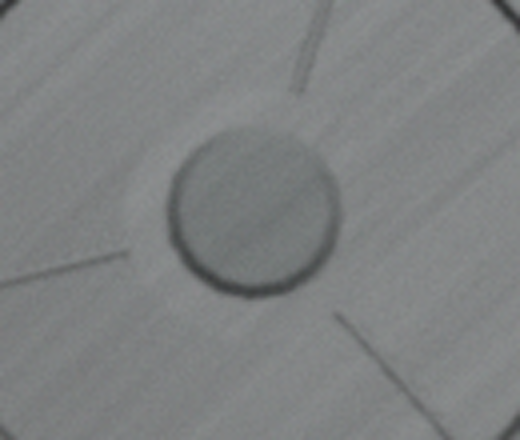

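Run:
```python
from h import *
yaw=np.radians(86.58); q=down(yaw); g=np.array([.5569,-.2255,0])
def S(t):
    s=readout.state(); print(t,round(s["time_s"],2),s["tcp_pos"].round(4),s["contact_force"].round(2),round(s["gripper_width"],4),round(s["grasp_force"],1))
arm.line_to(g+[0,0,.08],q,vel=.2); arm.pause(.2); S("hover")
print(arm.line_to(g+[0,0,.012],q,vel=.06,max_force=5)); S("low")
command_gripper(.066,20); S("near")
print(arm.line_to(g+[0,0,.002],q,vel=.015,max_force=3)); S("feel")
z=readout.state()["tcp_pos"][2]
arm.line_to(g+[0,0,z+.004],q,vel=.03); S("up")
T=tool(); im,d=grab_frame("wrist"); cv2.imwrite("pics/w2.png",im)
```

```text
hover 5.05 [ 0.5576 -0.2256  0.0812] [ 0.2  -0.71 -0.58] 0.0853 0.0
False
low 6.33 [ 0.5571 -0.2256  0.0124] [-0.51 -0.12  0.01] 0.0856 0.0
near 6.67 [ 0.557  -0.2255  0.0121] [ 0.02  0.4  -0.14] 0.066 0.0
False
feel 7.48 [ 0.5569 -0.2256  0.002 ] [-0.32  0.88 -0.47] 0.0657 0.0
up 7.77 [ 0.5571 -0.2255  0.0064] [-0.5   0.21  1.43] 0.0659 0.0
```

View pics/w2.png

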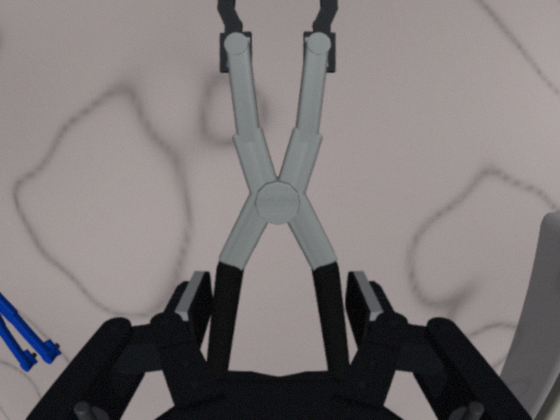

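Fingers straddle the handles evenly (pads at columns 205 and 355, handles at 225 and 330), and the lugs are on the tips at (236,45) and (318,45). Next I squeeze in steps and lift.

```bash
cat >> h.py <<'E'
def S(t):
    s=readout.state(); print(t,round(s["time_s"],2),s["tcp_pos"].round(4),s["contact_force"].round(2),s["ft_torque"].round(3),round(s["gripper_width"],4),round(s["grasp_force"],1))
E
python3 - <<'E'
from h import *
yaw=np.radians(86.58); q=down(yaw); g=np.array([.5569,-.2255,0])
arm.line_to(g+[0,0,.004],q,vel=.03); S("0")
for w,z,F in ((.058,.004,60),(.052,.005,60),(.046,.006,60),(.041,.007,70)):
    command_gripper(w,F); arm.line_to(g+[0,0,z],q,vel=.03); S(w)
arm.pause(.3); S("stop")
arm.line_to(g+[0,0,.06],q,vel=.05); arm.pause(.4); S("lift")
T=tool()
for n in ("wrist","side","top"):
    im,d=grab_frame(n); np.savez(f"pics/l_{n}.npz",im=im,d=d,T=T)
    cv2.imwrite(f"pics/l_{n}.png",im)
a=cv2.imread("pics/l_wrist.png"); b=cv2.imread("pics/l_side.png")[180:300,200:380]
cv2.imwrite("pics/l.png",np.hstack([cv2.resize(a[:300],(400,214)),cv2.resize(b,(321,214))]))
E
```

```text
0 8.07 [ 0.5568 -0.2254  0.0038] [ 0.65 -0.82 -0.45] [-0.041 -0.031 -0.005] 0.0658 0.0
0.058 8.57 [ 0.5573 -0.2258  0.0045] [-0.76 -0.04  7.88] [-0.008  0.336 -0.069] 0.0585 11.0
0.052 9.06 [ 0.5571 -0.2257  0.0051] [1.04 0.   3.96] [-0.033 -0.228 -0.048] 0.0525 13.4
0.046 9.55 [ 0.5568 -0.2255  0.0058] [ 0.26 -0.05  2.19] [-0.024 -0.016 -0.06 ] 0.0465 15.5
0.041 10.03 [ 0.5567 -0.2254  0.0067] [ 0.63 -0.87 -0.06] [ 0.002 -0.139 -0.07 ] 0.0414 18.7
stop 10.32 [ 0.5567 -0.2254  0.0068] [ 0.3   0.27 -1.22] [ 0.096 -0.048 -0.04 ] 0.0411 18.7
lift 11.93 [ 0.5569 -0.2255  0.0599] [ 0.48  0.09 -1.69] [-0.016  0.034 -0.002] 0.0412 18.8
```

View pics/l.png

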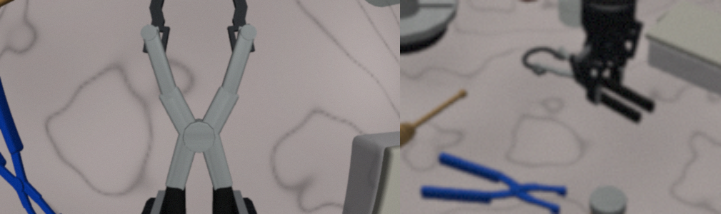

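Run:
```python
from h import *
yaw=np.radians(86.58); q=down(yaw)
command_gripper(.034,60); S("firm")
p=readout.state()["tcp_pos"]
arm.line_to([p[0],p[1],.155],q,vel=.15)
arm.line_to([.5276,.055,.155],q,vel=.15); arm.pause(.5); S("over")
T=tool()
for n in ("wrist","side","top"):
    im,d=grab_frame(n); np.savez(f"pics/o_{n}.npz",im=im,d=d,T=T); cv2.imwrite(f"pics/o_{n}.png",im)
a=cv2.imread("pics/o_wrist.png")[:210,140:420]; b=cv2.imread("pics/o_side.png")[120:220,150:283]; c=cv2.imread("pics/o_top.png")[150:250,140:273]
cv2.imwrite("pics/o.png",np.vstack([cv2.resize(a,(400,300),interpolation=2),cv2.resize(np.hstack([b,c]),(800,300),interpolation=2)[:, :400]*0+cv2.resize(b,(400,300),interpolation=2)]) if 0 else np.vstack([np.hstack([cv2.resize(b,(400,300),interpolation=2),cv2.resize(c,(400,300),interpolation=2)]),np.hstack([cv2.resize(a,(400,300),interpolation=2),np.zeros((300,400,3),np.uint8)])]))
```

```text
firm 12.3 [ 0.5569 -0.2255  0.06  ] [-0.06  0.49 -2.29] [-0.061  0.026 -0.036] 0.0388 64.2
over 15.62 [0.5276 0.0549 0.155 ] [-0.52 -0.01 -1.77] [-0.013  0.003 -0.007] 0.0388 64.2
```

View pics/o.png

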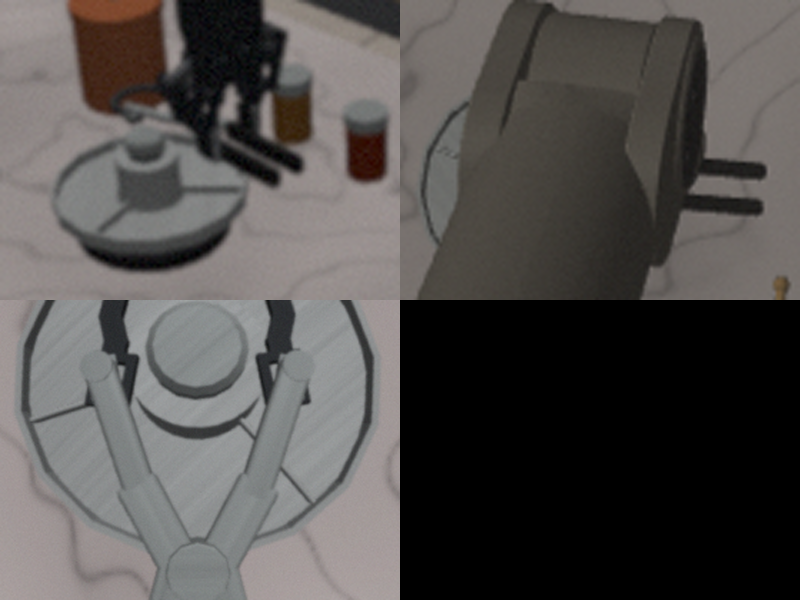

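Side crop: the ring is clear above the post. Wrist crop: the post top (full-res about (278,34)) sits between the spread lugs at (225,50) and (333,50). Measuring lugs against post in this one picture.

```bash
cat >> h.py <<'E'
def cloud(im,d,T):
    v,u=np.mgrid[0:420,0:560]; o,r=ray("wrist",np.c_[u.ravel(),v.ravel()],T); M=T@camera_params("wrist")["T_tool_cam"]
    P=(o+r*(d.ravel()/(r@-M[:3,2]))[:,None]).reshape(420,560,3); P[d<=0]=np.nan; return P
def circ(w):
    s=np.linalg.lstsq(np.c_[2*w,np.ones(len(w))],(w**2).sum(1),rcond=None)[0]; return s[:2],np.sqrt(s[2]+s[:2]@s[:2])
E
python3 - <<'E'
from h import *
yaw=np.radians(86.58); f=np.array([np.cos(yaw),np.sin(yaw)]); l=np.array([-f[1],f[0]])
for n in ("w0","o_wrist"):
    D=np.load(f"pics/{n}.npz"); im,d,T=D["im"],D["d"],D["T"]; P=cloud(im,d,T)
    m=(P[...,2]>.1045)&(P[...,2]<.116)&(np.hypot(P[...,0]-.535,P[...,1]-.181)<.026)
    cn=max(cv2.findContours(m.astype(np.uint8),0,1)[0],key=len)[:,0]; cn=cn[cn[:,1]>2]
    W=plane("wrist",cn,.110,T)[:,:2]; c,r=circ(W); print(n,"post",c,r,np.nanmedian(P[m][:,2]),"rel tcp fwd/left",(c-T[:2,3])@f,(c-T[:2,3])@l)
g=im.max(2); m=((g<62)&(P[...,2]>.13)).astype(np.uint8); m[120:]=0
n,L,st,c=cv2.connectedComponentsWithStats(m)
for i in range(1,n):
    if st[i,4]>80:
        Q=P[L==i]; W=plane("wrist",np.argwhere(L==i)[:,::-1],.153,T)[:,:2]-T[:2,3]; F,Y=W@f,W@l
        print(st[i],"z",np.percentile(Q[:,2],[5,25,50,75,95]).round(4),"fwd",F.min(),F.max(),"left",Y.min(),Y.max())
        for a in (.106,.110,.114,.118,.122,.126): 
            k=abs(F-a)<.0012
            if k.any(): print("   ",a,Y[k].min().round(4),Y[k].max().round(4))
# pliers frame heights/tilt: jaw cloud
for a,b in ((188,278),(45,212),(45,346),(110,240),(110,316)): print((b,a),P[a,b].round(4))
E
```

```text
w0 post [0.53502077 0.18142567] 0.01910924500988779 0.11090304474550167 rel tcp fwd/left 0.09011505066757595 0.0003342668237613193
o_wrist post [0.53498039 0.18069402] 0.019404309553299064 0.11095846020363466 rel tcp fwd/left 0.12596715770674105 0.0001377798699805496
[210   0  27  72 868] z [0.1502 0.1514 0.152  0.1526 0.1534] fwd 0.09891298322781916 0.13160404490036923 left 0.017169164061299744 0.02840013525043522
    0.106 0.018 0.0213
    0.11 0.0172 0.0231
    0.114 0.0176 0.0265
    0.118 0.0201 0.027
    0.122 0.0215 0.0279
    0.126 0.0215 0.0284
[319   0  27  73 868] z [0.1502 0.1513 0.152  0.1525 0.1534] fwd 0.09846679782037751 0.13152945358381576 left -0.028314825616077482 -0.01712375449843492
    0.106 -0.0217 -0.0184
    0.11 -0.0234 -0.0175
    0.114 -0.0264 -0.0175
    0.118 -0.0269 -0.0201
    0.122 -0.0274 -0.021
    0.126 -0.0283 -0.0215
(278, 188) [0.5309 0.1065 0.1666]
(212, 45) [0.5091 0.1645 0.1642]
(346, 45) [0.5603 0.1616 0.1637]
(240, 110) [0.5182 0.1377 0.164 ]
(316, 110) [0.5473 0.1359 0.1632]
```

Run:
```python
from h import *
yaw=np.radians(86.58); f=np.array([np.cos(yaw),np.sin(yaw)]); l=np.array([-f[1],f[0]])
D=np.load("pics/o_side.npz"); im,T=D["im"],D["T"]; g=im.max(2).astype(int)
tcp=T[:2,3]
def px(F,Y,z): return proj("side",np.r_[tcp+F*f+Y*l,z])[0]
# ray profile along pliers axis at ring back, at top z=.152 ; and laterals
for Y in (-.008,-.004,0,.004,.008):
    row=[]
    for F in np.arange(.140,.166,.002):
        u,v=px(F,Y,.1495); row.append(int(cv2.getRectSubPix(g.astype(np.float32),(1,1),(float(u),float(v)))[0,0]))
    print(Y,row)
print("F",np.arange(140,166,2))
# post bias: wall of side cam depth
d=D["d"]; p=camera_params("side"); v,u=np.mgrid[150:185,180:220]; o,r=ray("side",np.c_[u.ravel(),v.ravel()])
P=o+r*d[v,u].ravel()[:,None]; m=(P[:,2]>.105)&(P[:,2]<.115)&(np.hypot(P[:,0]-.535,P[:,1]-.181)<.03); print(m.sum(),P[m].min(0),P[m].max(0),P[m].mean(0))
```

```text
-0.008 [41, 41, 40, 41, 43, 48, 53, 58, 63, 64, 65, 66, 65]
-0.004 [45, 40, 40, 44, 45, 46, 51, 56, 60, 63, 65, 65, 66]
0 [49, 47, 43, 38, 38, 44, 50, 55, 60, 62, 64, 65, 66]
0.004 [52, 47, 42, 41, 42, 45, 50, 55, 60, 63, 65, 66, 66]
0.008 [53, 47, 41, 37, 41, 47, 53, 59, 64, 67, 67, 65, 63]
F [140 142 144 146 148 150 152 154 156 158 160 162 164]
83 [0.51173035 0.16342699 0.10540109] [0.55108183 0.19832493 0.11477764] [0.5302399  0.17864114 0.1097944 ]
```

Run:
```python
from h import *
yaw=np.radians(86.58); f=np.array([np.cos(yaw),np.sin(yaw)]); l=np.array([-f[1],f[0]])
c0=np.array([.5649,-.0918])
def prof(name,im,T,org,z,Fs,Y):
    g=im.max(2).astype(np.float32); out=[]
    for F in Fs:
        u,v=proj(name,np.r_[org+F*f+Y*l,z],T)[0]; out.append(int(cv2.getRectSubPix(g,(1,1),(float(u),float(v)))[0,0]))
    return out
D=np.load("pics/w1.npz"); Fs=np.arange(12,32)*1e-3; print("F",(Fs*1e3).round().astype(int).tolist())
print("w1 back",prof("wrist",D["im"],D["T"],c0,.005,Fs,0),prof("wrist",D["im"],D["T"],c0,.005,Fs,.003))
Fs2=np.arange(-44,-14)*1e-3; print((Fs2*1e3).round().astype(int).tolist())
for Y in (-.022,-.0175,-.0135,.0135,.0175,.022): print("w1 lug",Y,prof("wrist",D["im"],D["T"],c0,.005,Fs2,Y))
Ys=np.arange(-30,31,1)*1e-3
print("w1 lateral",[prof("wrist",D["im"],D["T"],c0,.005,[0],y)[0] for y in Ys])
im=np.load("pics/side0i.npy"); print("side0",prof("side",im,None,c0,.005,np.arange(12,36,2)*1e-3,0))
D=np.load("pics/l_side.npz"); tl=D["T"][:2,3]
print("l_side z.057 from tcp+140..",prof("side",D["im"],None,tl,.057,np.arange(136,170,2)*1e-3,0))
D=np.load("pics/o_side.npz"); to=D["T"][:2,3]
print("o_side z.152",prof("side",D["im"],None,to,.152,np.arange(136,170,2)*1e-3,0))
D=np.load("pics/l_wrist.npz"); g=D["im"].max(2); P=cloud(D["im"],D["d"],D["T"])
m=((g<62)&(P[...,2]>.03)).astype(np.uint8); m[120:]=0
W=plane("wrist",np.argwhere(m)[:,::-1],.057,D["T"])[:,:2]-D["T"][:2,3]; print("l lug",np.sort(W@f)[[0,5,20]],np.sort(W@l)[[5,-5]], np.nanmedian(P[m>0][:,2]))
t=np.load("pics/l_top.npz"); uv=proj("top",np.r_[tl+.15*f,.057]); print(uv,t["d"][int(uv[0,1])-3:int(uv[0,1])+4:3,int(uv[0,0])])
```

```text
F [12, 13, 14, 15, 16, 17, 18, 19, 20, 21, 22, 23, 24, 25, 26, 27, 28, 29, 30, 31]
w1 back [148, 145, 135, 104, 58, 43, 44, 45, 45, 44, 54, 86, 123, 142, 145, 148, 149, 148, 148, 148] [144, 142, 125, 86, 53, 44, 43, 43, 43, 48, 70, 106, 136, 146, 147, 146, 146, 147, 148, 146]
[-44, -43, -42, -41, -40, -39, -38, -37, -36, -35, -34, -33, -32, -31, -30, -29, -28, -27, -26, -25, -24, -23, -22, -21, -20, -19, -18, -17, -16, -15]
w1 lug -0.022 [148, 147, 149, 149, 151, 150, 148, 145, 133, 100, 60, 46, 49, 50, 49, 53, 53, 53, 51, 55, 54, 54, 55, 48, 48, 52, 65, 88, 99, 103]
w1 lug -0.0175 [120, 121, 124, 126, 123, 121, 122, 123, 124, 124, 125, 128, 128, 128, 127, 122, 126, 126, 126, 125, 125, 126, 126, 115, 86, 54, 41, 41, 41, 39]
w1 lug -0.0135 [125, 124, 125, 127, 126, 125, 127, 127, 126, 126, 126, 127, 129, 128, 128, 129, 125, 122, 121, 122, 125, 125, 120, 109, 74, 58, 87, 124, 134, 136]
w1 lug 0.0135 [124, 123, 125, 125, 125, 125, 125, 127, 127, 127, 127, 128, 128, 128, 129, 129, 129, 130, 128, 127, 129, 126, 120, 105, 74, 58, 82, 122, 133, 134]
w1 lug 0.0175 [110, 109, 110, 112, 114, 1
[... 267 characters left out ...]
ateral [149, 149, 147, 145, 138, 109, 62, 45, 43, 43, 42, 52, 87, 125, 142, 145, 146, 145, 144, 144, 144, 144, 145, 145, 146, 146, 145, 144, 143, 144, 145, 146, 146, 145, 143, 144, 147, 147, 145, 143, 144, 144, 143, 144, 145, 145, 142, 126, 90, 57, 44, 41, 42, 44, 60, 102, 133, 143, 144, 145, 145]
side0 [83, 61, 56, 59, 72, 91, 110, 126, 136, 140, 140, 140]
l_side z.057 from tcp+140.. [143, 127, 108, 86, 69, 66, 72, 90, 112, 130, 147, 153, 156, 157, 159, 159, 160]
o_side z.152 [49, 44, 44, 45, 42, 43, 49, 56, 59, 62, 64, 65, 66, 67, 68, 66, 63]
l lug [0.0987609  0.09922848 0.09973362] [-0.03214996  0.03223921] 0.057361252497908854
[[284.73229599 202.73853415]] [1.3465294 1.3450948 1.3434689]
```

```bash
cat >> h.py <<'E'
yaw=np.radians(86.58); f=np.array([np.cos(yaw),np.sin(yaw)]); l=np.array([-f[1],f[0]]); Q=down(yaw)
def prof(name,im,T,org,z,Fs,Y):
    g=im.max(2).astype(np.float32); out=[]
    for F in Fs:
        u,v=proj(name,np.r_[org+F*f+Y*l,z],T)[0]; out.append(int(cv2.getRectSubPix(g,(1,1),(float(u),float(v)))[0,0]))
    return out
E
python3 - <<'E'
from h import *
arm.line_to([.545,-.2255,.155],Q,vel=.25); arm.pause(.4); T=tool(); t=T[:2,3]; S("")
Fs=np.arange(130,172,2)*1e-3; print((Fs*1e3).round().astype(int).tolist())
for n in ("top","side"):
    im,d=grab_frame(n); np.savez(f"pics/b_{n}.npz",im=im,d=d,T=T)
    for Y in (-.004,0,.004): print(n,prof(n,im,None,t,.152,Fs,Y))
    c0=np.array([.5649,-.0918])-.0023*f
    im0=np.load(f"pics/{n}0i.npy"); print(n,"rest(+125)",prof(n,im0,None,c0,.005,Fs-.125,0))
E
```

```text
17.44 [ 0.5451 -0.2252  0.155 ] [ 0.17  0.47 -2.5 ] [-0.073 -0.002  0.091] 0.0389 64.2
[130, 132, 134, 136, 138, 140, 142, 144, 146, 148, 150, 152, 154, 156, 158, 160, 162, 164, 166, 168, 170]
top [118, 119, 118, 119, 120, 119, 119, 119, 107, 60, 52, 50, 75, 105, 119, 120, 121, 122, 122, 121, 121]
top [118, 119, 118, 118, 118, 118, 119, 118, 104, 75, 51, 49, 72, 102, 119, 120, 121, 121, 124, 124, 123]
top [117, 118, 118, 119, 117, 119, 119, 119, 96, 67, 52, 50, 84, 109, 118, 119, 119, 120, 122, 122, 122]
top rest(+125) [102, 102, 103, 103, 103, 103, 99, 82, 50, 44, 58, 79, 102, 103, 104, 104, 104, 104, 104, 105, 106]
side [151, 146, 133, 118, 102, 83, 66, 52, 46, 46, 48, 57, 63, 72, 78, 87, 90, 94, 102, 115, 128]
side [160, 154, 146, 136, 117, 97, 76, 58, 51, 55, 67, 84, 99, 113, 123, 126, 130, 137, 140, 144, 145]
side [158, 156, 152, 141, 129, 110, 88, 70, 58, 64, 85, 111, 133, 145, 148, 152, 151, 148, 148, 149, 150]
side rest(+125) [135, 132, 129, 116, 97, 75, 57, 56, 63, 78, 98, 116, 130, 138, 140, 140, 140, 142, 142, 140, 141]
```

```bash
cat >> h.py <<'E'
def avg(n=8):
    a=[]
    for _ in range(n): a.append(readout.state()["contact_force"]); arm.pause(.02)
    return np.mean(a,0)
POST=np.array([.535,.1811])
E
python3 - <<'E'
from h import *
p=POST-.125*f
arm.line_to([*p,.155],Q,vel=.25); arm.line_to([*p,.125],Q,vel=.06); arm.pause(.3); b=avg(); np.save("pics/b.npy",b); S("above")
hit=arm.line_to([*p,.0955],Q,vel=.012,max_force=3); S(hit); print((avg()-b).round(2))
E
```

```text
above 19.91 [0.5276 0.0564 0.1251] [ 0.02 -1.41 -1.65] [-0.076 -0.016  0.052] 0.0386 64.2
False 22.52 [0.5276 0.0563 0.0956] [ 0.34 -0.77  0.57] [ 0.081  0.116 -0.012] 0.0388 64.3
[-0.34 -0.51  2.98]
```

Run:
```python
from h import *
T=tool(); im,d=grab_frame("wrist"); P=cloud(im,d,T); g=im.max(2)
m=(g<62)&(P[...,2]>.07); m[130:]=False
print("ring top z",np.percentile(P[m][:,2],[10,50,90]).round(4))
for nm,a,b in (("hub",.02,.03),("post",0,.017)):
    r=np.hypot(P[...,0]-POST[0],P[...,1]-POST[1]); k=(r>a)&(r<b)&(g>75)&(P[...,2]<.116)&(P[...,2]>.08); k[130:]=False; print(nm,k.sum(),np.percentile(P[k][:,2],[10,50,90]).round(4))
s,_=grab_frame("side")
cv2.imwrite("pics/d.png",np.hstack([cv2.resize(im[:160,160:400],(450,300),interpolation=2),cv2.resize(s[140:220,160:253],(349,300),interpolation=2)]))
```

```text
ring top z [0.0924 0.0942 0.1014]
hub 2881 [0.0884 0.0893 0.0964]
post 2952 [0.1102 0.1112 0.1121]
```

View pics/d.png

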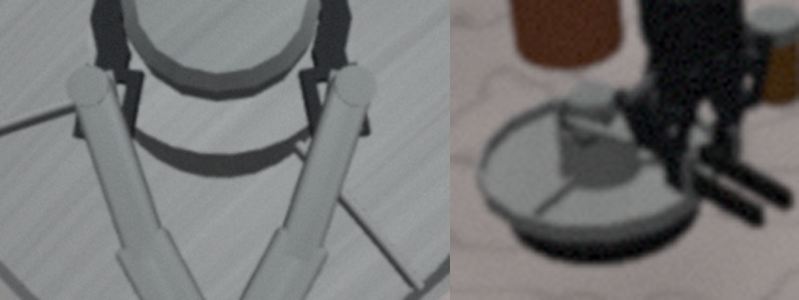

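Wrist view: the spread ring encircles the post (lugs at full-res (213,50) and (342,50)); its top is at 94 mm, resting on the hub at 89 mm. Next I ease it closed while drawing back, with force feedback.

Run:
```python
from h import *
b=np.load("pics/b.npy"); p0=POST-.125*f; z=.0956; back=0.
ws=np.linspace(.041,.060,11)
for i,w in enumerate(ws):
    command_gripper(w,60)
    z-=.0031/11; back+=.0035/11
    arm.line_to([*(p0-back*f),z],Q,vel=.02)
    s=readout.state(); F=avg(4)-b; ff=F[:2]@f
    if F[2]>3.5: z+=.0004
    if F[2]<-1: z-=.0004
    if ff>3: back-=.0  # report only
    print(round(s["time_s"],2),round(w,4),round(s["gripper_width"],4),round(s["grasp_force"],1),"F",F.round(2),"ff",round(ff,2),"z",round(z,4))
    if np.linalg.norm(F)>7: print("STOP"); break
T=tool(); im,d=grab_frame("wrist"); s,_=grab_frame("side"); np.savez("pics/c.npz",im=im,d=d,T=T,s=s)
cv2.imwrite("pics/c.png",np.hstack([cv2.resize(im[:240,140:420],(450,386),interpolation=2),cv2.resize(s[140:220,160:240],(349,386),interpolation=2)]))
```

```text
23.22 0.041 0.0408 19.5 F [-0.21  0.77  2.31] ff 0.76 z 0.0953
23.75 0.0429 0.0429 17.0 F [-0.13  0.05  1.46] ff 0.05 z 0.095
24.28 0.0448 0.0446 16.0 F [-0.2   0.27  1.02] ff 0.26 z 0.0948
24.82 0.0467 0.0466 15.3 F [ 0.17 -0.02  1.39] ff -0.01 z 0.0945
25.35 0.0486 0.0486 14.6 F [-0.53 -0.02  0.82] ff -0.06 z 0.0942
25.88 0.0505 0.0505 13.9 F [-0.12  0.28  0.87] ff 0.27 z 0.0939
26.42 0.0524 0.0522 13.0 F [0.25 0.1  0.82] ff 0.11 z 0.0936
26.95 0.0543 0.0542 11.6 F [-0.03 -0.61  0.91] ff -0.62 z 0.0933
27.48 0.0562 0.0564 11.5 F [-0.19  0.17  0.89] ff 0.16 z 0.0931
28.02 0.0581 0.0579 8.9 F [-0.43 -0.07  0.83] ff -0.09 z 0.0928
28.55 0.06 0.0596 8.7 F [-0.47  0.19  0.36] ff 0.16 z 0.0925
```

View pics/c.png

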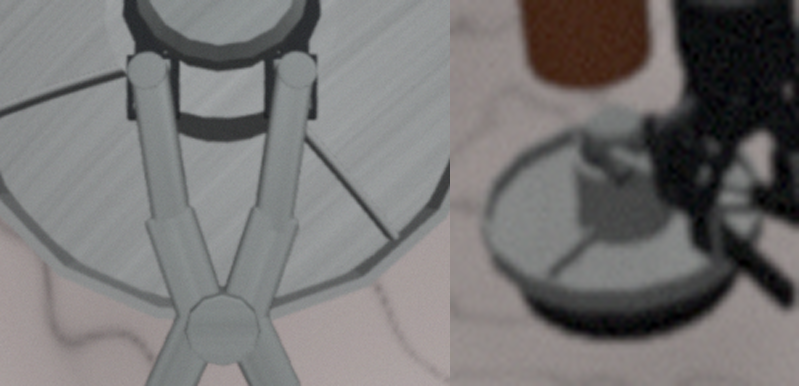

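Closed ring hugs the post, with lugs at full-res (232,54) and (321,54); the tips are still in the eyes. Checking clearance before lifting.

Run:
```python
from h import *
D=np.load("pics/c.npz"); im,d,T=D["im"],D["d"],D["T"]; P=cloud(im,d,T); g=im.max(2)
m=((g<66)&(P[...,2]>.085)&(P[...,2]<.1)).astype(np.uint8); m[90:]=0
W=plane("wrist",np.argwhere(m)[:,::-1],.0942,T)[:,:2]-POST; k=(W@f<-.02)
print("lugs rel post: rear",np.sort((W@f)[k])[[3,20]],"lat",np.sort((W@l)[k])[[3,10,-10,-3]], "ringtop",np.nanmedian(P[m>0][:,2]))
h=plane("wrist",[[140+148*.622,70*.622],[140+296*.622,69*.622]],.1017,T)[:,:2]-POST; print("heads fwd",h@f,"lat",h@l)
pv=plane("wrist",[[140+222*.622,328*.622]],.104,T)[:,:2]-POST; print("pivot",pv@f,pv@l)
D=np.load("pics/w1.npz"); print("rest pivot-to-ring model 86 ; tcp-post", (T[:2,3]-POST)@f,(T[:2,3]-POST)@l)
```

```text
lugs rel post: rear [-0.03123459 -0.03076737] lat [-0.02360516 -0.02319882  0.02320908  0.02321377] ringtop 0.0942412203244317
heads fwd [-0.02011579 -0.01987374] lat [ 0.01723536 -0.01772582]
pivot [-0.08335455] [-0.00024892]
rest pivot-to-ring model 86 ; tcp-post -0.12852215854249233 -1.599161458418468e-05
```

Run:
```python
from h import *
T=tool(); b=avg(); p=POST-.130*f; z=T[2,3]
print(arm.line_to([*p,z],Q,vel=.01,max_force=3)); print((avg(5)-b).round(2))
print(arm.line_to([*p,z+.012],Q,vel=.012,max_force=3)); print((avg(5)-b).round(2)); S("up")
T=tool(); im,d=grab_frame("wrist"); s,_=grab_frame("side"); np.savez("pics/e.npz",im=im,d=d,T=T,s=s)
P=cloud(im,d,T); g=im.max(2); m=((g<66)&(P[...,2]>.085)&(P[...,2]<.12)).astype(np.uint8); m[90:]=0
print("ring z",np.percentile(P[m>0][:,2],[5,50,95])); W=plane("wrist",np.argwhere(m)[:,::-1],.0942,T)[:,:2]-POST; k=(W@f<-.02); print(np.sort((W@f)[k])[3],np.sort((W@l)[k])[[3,-3]])
cv2.imwrite("pics/e.png",np.hstack([cv2.resize(im[:240,140:420],(450,386),interpolation=2),cv2.resize(s[140:220,160:240],(349,386),interpolation=2)]))
```

```text
False
[0.1  0.02 0.09]
False
[0.07 0.04 0.08]
up 30.47 [0.5272 0.0513 0.1044] [-0.26 -0.39 -1.67] [-0.002 -0.043  0.025] 0.0602 8.7
ring z [0.09311236 0.09454003 0.10713447]
-0.033058562543744355 [-0.01411512  0.01339613]
```

View pics/e.png

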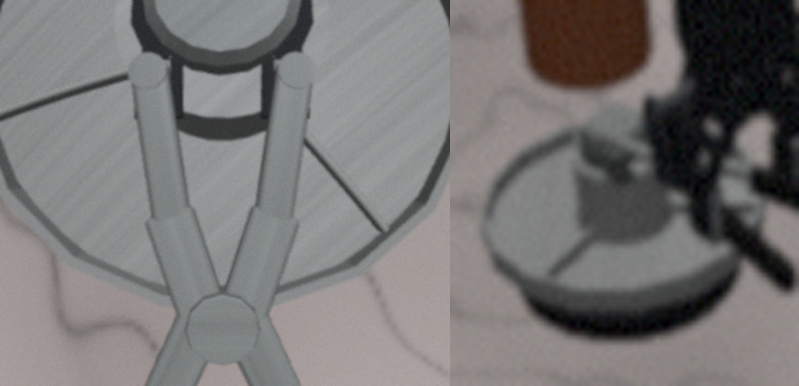

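Tips are clear: ring lugs visible below the raised tips, with the ring still on the hub. Now I carry the pliers back to their old place and lay them down.

Run:
```python
from h import *
p=POST-.130*f; g=np.array([.5569,-.2255])
arm.line_to([*p,.16],Q,vel=.08)
arm.line_to([*g,.16],Q,vel=.2); arm.line_to([*g,.03],Q,vel=.1); arm.pause(.3); S("above")
print(arm.line_to([*g,.002],Q,vel=.012,max_force=2.5)); S("down")
command_gripper(.085,20); S("open")
arm.line_to([*g,.10],Q,vel=.1); arm.line_to([*(g-.0*f),.2],Q,vel=.2); arm.pause(.3)
T=tool(); im,d=grab_frame("wrist"); s,_=grab_frame("side"); np.savez("pics/f.npz",im=im,d=d,T=T,s=s)
P=cloud(im,d,T)
n=(P[...,2]>.008)&(im.max(2)<62)&(np.abs(P[...,0]-.556)<.05)&(np.abs(P[...,1]+.25)<.06); print("handle z",np.percentile(P[n][:,2],[5,50,95]).round(4)); S("end")
cv2.imwrite("pics/f.png",np.hstack([cv2.resize(im,(400,300)),cv2.resize(s[130:250,160:320],(400,300),interpolation=2)]))
```

```text
above 34.7 [ 0.557  -0.2255  0.0302] [ 0.68 -0.12 -1.81] [ 0.008 -0.002 -0.01 ] 0.0601 8.7
True
down 36.73 [ 0.5569 -0.2255  0.003 ] [-1.24  0.04  8.28] [0.19  0.056 0.011] 0.0602 13.3
open 37.11 [ 0.5563 -0.2253  0.0023] [-1.36 -0.04  0.33] [-0.002 -0.008  0.001] 0.0851 0.0
handle z [0.018  0.2717 0.2878]
end 39.28 [ 0.5567 -0.2255  0.1996] [ 0.03 -0.09 -0.45] [ 0.013 -0.016 -0.014] 0.085 0.0
```

View pics/f.png

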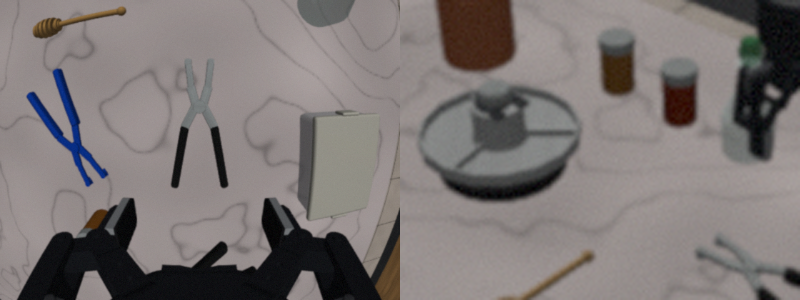

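Pliers lie flat at full-res (280,170) in the wrist view; the side view shows the ring flat on the hub and the bystanders in place. Handing in.

```bash
python3 -c "
from h import *
print(ticket.sign_off())"
```

```text
the job is handed in; nothing more can be done
None
```

The ring is closed flat in the post's groove on the hub, the pliers lie flat at their old place clear of the carousel, and I handed the job in at about 39 s of the 61 s (the hand-in returned no verdict).

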